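# Move a hanging wheel hub from the plain fork rail to the seat of the next rail

## Task

Move the rear hub from the plain fork rail to the pull-out rail facing it: lift it over the upturned end stop and out of the open end, and bring it in over the other end stop. Run it back until you feel the back stop and let it down into the seat there, to hang upright and free. How far that rail is drawn out changes, so work by touch: keep the hub upright throughout, never push, press or drop it hard on a rail or shove the rails, and leave the dish of balls and the tape roll where they are.

Things in the scene. Friction and masses are not known exactly. Their poses are not given: they have to be found in the camera images.
- hub: Grey rear wheel hub hanging axle upright, 0.27-0.53 kg. Origin on the axle line at the underside of the upper flange (the face that rests on the rails), z up the axle. Round flanges, diameter 56 mm, 3 mm thick: upper z 0 to 3, lower z -85 to -82 mm; barrel between them 32 mm thick; bearing cup, diameter 36 mm, on top to z 9. Axle, 10 mm thick, z -128.5 to 46.5 mm. Round about z: yaw means nothing.
- hub_nut (a point): Middle of the locknut above the upper flange: 16 mm across, 13 mm tall, its middle 28.5 mm above the hub's origin, 25.5 mm above the flange's top. The place to grip from above, in any direction; the axle ends 18 mm above this point.
- plain_rail: Fixed stand with a plain fork rail; the hub hangs here at first. Origin on the table under its 25 mm column; x along the fork to its open end, y across, z up. Base 80 mm wide, x -40 to 95 mm. Fork: two steel plates on edge, 4 mm thick, 20 mm tall, 38 mm clear between them, from x 26 to 130 mm. The flange slides on their top edges at z 245 mm. Cross block below x 26 mm.
- plain_stop (a point): Middle of the plain rail's end stop, between the plates at running-edge height (124, 0, 245 mm in the stand's frame). From x 118 to 130 mm both plates turn up to 14 mm above the running edge. Beyond, the fork is open.
- seat_rail: Fixed stand of the pull-out rail, its fork facing the plain one. Same frame (x along the fork to its open end), column, base, plates, clear width and running-edge height (z 245 mm). The fork slides in a sleeve, clamped by a black thumbscrew, drawn out by an unreported e of 0 to 40 mm, new each time. End stop 14 mm tall from x = 135 + e to 147 + e mm; open beyond.
- seat_zero (a point): Where a seated hub's origin would be if e were 0: (72, 0, 239 mm) in the stand's frame. The seat, 6 mm deep and 44 mm long, runs from x = 50 + e to 94 + e mm; at its back the plates rise as the back stop to z 259 mm. The flange (41 mm long over the plates) meets the back stop with the axle at x = 70.6 + e and goes down into the seat from there to 73.4 + e mm.
- ball_dish: Bystander: round steel dish of bearing balls, 120 mm in diameter, 22 mm tall, on the table below the gap between the rails. Origin at the centre of its underside.
- tape_roll: Bystander: roll of black tape, 62 mm across, 19 mm tall, flat on the table. Origin at the centre of its underside.
Not all that is in view belongs to the job. What is shaped like the hub but black is not meant.

How it is judged (in metres and radians):
On the way:
1. the hub has passed over the plain rail's end stop and out of its open end (x of hub in the frame of plain_rail above 0.16 m and height (world z) of hub above 0.235 m), for 0.05 s.
At the end, for the whole second after the job is handed in: the hub hangs in the seat of the pull-out rail: underside of its upper flange down at 239 mm (236.5 to 241) above the stand's foot, between the plates (within 8 mm of the middle), in the seat's stretch of the rail, axle within 0.06 rad of vertical, its weight on the rail, at rest and released (z of hub in the frame of seat_rail between 0.2365 and 0.241 m and y of hub in the frame of seat_rail between -0.008 and 0.008 m and x of hub in the frame of seat_rail between 0.066 and 0.118 m and angle between hub's own z axis and vertical below 0.06 rad and contact force between hub and seat_rail above 1 N and linear speed of hub below 0.02 m/s); the robot touches nothing.
It fails at once if the hub is pushed, pressed or dropped on a rail with more than 20 N (contact force between hub and plain_rail above 20 N or contact force between hub and seat_rail above 20 N).
It fails at once if the robot itself pushes a rail with more than 25 N (contact force between any of the arm, the fingers and plain_rail above 25 N or contact force between any of the arm, the fingers and seat_rail above 25 N).
It fails at once if the hub is tipped more than 0.1 rad (6 degrees) out of upright (angle between hub's own z axis and vertical above 0.1 rad).
It fails at once if the hub falls off the rails (height (world z) of hub below 0.2 m).
It fails at once if the dish or the tape is pushed more than 20 mm (distance of any of ball_dish, tape_roll from where it was at the start of the episode above 0.02 m).
It also fails if it takes over 51 s, if anything falls off the work surface, if the arm or the gripper's body presses on something with over 40 N, if the wrist force passes 120 N, or if a joint passes its speed limit or range.

## Robot

A 7-joint arm with a two-finger parallel gripper is mounted at the origin on the work surface; the furniture and walls round the work are solid. World frame = base frame: x ahead of the robot, y to its left, z up, the work surface at z = 0. Lengths are in mm, angles in rad, forces in N, time in s.
With the tool pointing down it reaches from about 400 to 850 mm from the base axis. Payload 4.4 kg.
Tool frame: the origin (TCP) lies at the very end of the fingers, on their centre line; the grasp point (between the pads) lies robot.grasp_offset behind it (robot.grasp_offset is the distance from the TCP to the grasp point, in mm); z points along the fingers, y is the direction in which the jaws open and shut (so a half turn about z gives the same grasp; the last joint's range is limited). The gripper opens to 94 mm and grips with 3 to 60 N. Pads are 16 mm wide; open, the fingers measure 119 mm over their backs; the gripper's body (75 mm by 177 mm) begins 78 mm behind the grasp point.
Start: joints at [1.262, 0.628, 0.038, 1.517, -0.027, 0.996, -0.02], TCP at [156.302, -630.942, 205.478] pointing down, gripper open.
Joint ranges: [-3.06, 3.06], [-0.37, 2.12], [-1.25, 1.32], [0.18, 2.47], [-1.1, 4.24], [0.23, 1.98], [-2.94, 2.94]. Speed limits (rad/s): [2.57, 2.57, 3.14, 3.14, 3.14, 3.14, 3.14].

## Interface

Orientations are given as a rotation vector (axis times angle).
In Python, from cell import robot, vision gives the robot as it stands. The module is installed in compiled form; this text tells all that it offers.
- The arm moves only by the tool servo_tool, never from a script. Its argument "motion" is a list of rows, each an object of numbers: "fingers": the closure, from 0 (fully open) to 1 (shut); "tx", "ty", "tz": the shift along the tool's x, y, z in m; "rx", "ry", "rz": the turn, a rotation vector about the tool's x, y, z in rad. In form: [{"fingers": .., "tx": .., "ty": .., "tz": .., "rx": .., "ry": .., "rz": ..}, ...]. A call has 1 to 12 rows; each row is the pose to reach, as a shift and turn from the pose commanded when the call began, along the tool's axes at that moment; what a row does not reach only later rows make up. A row lasts 1/10 s, in which the tool goes at most 50 mm and 8.59 degrees, less where a joint would pass 70% of its speed; a pose out of reach is approached as far as the arm can. A call with a gripper value outside its range is refused whole. The fingers move at their own pace and stop on an object; "force" is the grip in N (left out, the last holds). Time passes only in rows, so rows that repeat a pose let the fingers close. It gives the time, the measured TCP pose, the force and the opening at its end, in the units of the state.
- robot.get_obs(): the state, without advancing time (a new reading comes with each control period).
- vision.read_camera(name): name is "side" or "top" or "wrist"; returns a dict with "image" (400x640x3 uint8, red, green, blue), "fx", "fy", "cx", "cy" (pixels), "xyz" and "rotation" of the camera in the world; the wrist camera has in their place "tool_from_camera" (4x4, takes a point from camera to tool coordinates, whose origin is the TCP and whose axes are the flange's). Camera axes: x right, y up, looking along -z (the intrinsics and any distortion apply to the point x, -y, -z); pixel columns grow to the right and rows downward; lengths in mm; the calibration is good to about 2 mm. A picture is of the moment at which its call begins: read the wrist's pose just before it. There is no depth.
- robot.sign_off(): hands the job in, once; it reports no verdict.
The state is a dict: "clock": time; "joint_pos": joint angles; "joint_velocities": joint speeds; "effort": joint torques, N m; "eef_pos": TCP position; "ee_rot": TCP orientation; "wrist_force": force on the tool from outside, world axes, zero at the start; "torque": the same for the moment, N m; "opening": opening from 0.0 (shut) to 1.0 (fully open).
Only numpy, scipy, OpenCV 4.12 (cv2) and the standard library are available. Lean on these libraries where they do the work, as an engineer would, in place of code of your own. Each camera call takes 0.05 s, during which the arm holds its last target. There are 200 camera calls.

## Working session

There is one attempt and no reset: what is moved stays moved. The work goes in short steps, Python scripts to look and compute and a tool call to move; the robot and the scene stay as the last step left them, time stands still between calls to the robot, and variables do not carry over. Pictures are saved under pics/ and viewed, about 8 in all and at most 12, crops included, and the job is handed in when it is done.

Besides the shell and the picture viewer there is one more tool, called after "Request:" by a JSON object that holds its "api" and its "payload". servo_tool: Moves the arm, as the interface text tells. Its arguments: {"type":"object","properties":{"motion":{"type":"array"},"force":{"type":"number"}},"required":["motion"]}

```bash
mkdir -p pics
cat > h.py <<'E'
import numpy as np, cv2
from scipy.spatial.transform import Rotation as R
from cell import robot, vision
def cam(n):
    o=robot.get_obs() if n=="wrist" else None
    c=vision.read_camera(n)
    if n=="wrist":
        T=np.eye(4);T[:3,:3]=R.from_rotvec(o["ee_rot"]).as_matrix();T[:3,3]=o["eef_pos"]
        M=T@np.array(c["tool_from_camera"]); c["P"]=M[:3,3];c["M"]=M[:3,:3]
    else:
        c["P"]=np.array(c["xyz"]);r=np.array(c["rotation"]);c["M"]=r if r.shape==(3,3) else R.from_rotvec(r).as_matrix()
    return c
def ray(c,u,v):
    d=c["M"]@np.array([(u-c["cx"])/c["fx"],-(v-c["cy"])/c["fy"],-1]);return c["P"],d/np.linalg.norm(d)
def onz(c,u,v,z):
    p,d=ray(c,u,v);return p+d*(z-p[2])/d[2]
def tri(c1,a,c2,b):
    p,d=ray(c1,*a);q,e=ray(c2,*b);s=np.linalg.lstsq(np.c_[d,-e],q-p,rcond=None)[0]
    x,y=p+d*s[0],q+e*s[1];return (x+y)/2,np.linalg.norm(x-y)
def proj(c,X):
    x=c["M"].T@(np.array(X)-c["P"]);return c["cx"]+c["fx"]*x[0]/-x[2],c["cy"]-c["fy"]*x[1]/-x[2]
def save(c,n):cv2.imwrite("pics/"+n,c["image"][...,::-1])
E
python3 - <<'E'
from h import *
import pickle
for n in("side","top"):
    c=cam(n);save(c,n+"0.png");pickle.dump(c,open(n+".pkl","wb"));print(n,{k:v for k,v in c.items() if k!="image"})
o=robot.get_obs();print(o,robot.grasp_offset)
E
```

```text
side {'fx': 462.67809359020606, 'fy': 462.67809359020606, 'cx': 321.4216487875001, 'cy': 199.2411495356585, 'xyz': array([ 409.64796577, -827.07815822,  952.45981556]), 'rotation': array([ 0.88738064, -0.06332134, -0.13827504]), 'P': array([ 409.64796577, -827.07815822,  952.45981556]), 'M': array([[ 0.98919558,  0.09408948, -0.1124245 ],
       [-0.14658517,  0.62323318, -0.76817524],
       [-0.00221053,  0.77635532,  0.63029163]])}
top {'fx': 383.41503760623124, 'fy': 383.41503760623124, 'cx': 314.85363764096275, 'cy': 203.0520743144088, 'xyz': array([ 393.74336759,   92.68596059, 1102.60684977]), 'rotation': array([ 0.11679505, -0.12352882, -1.56100503]), 'P': array([ 393.74336759,   92.68596059, 1102.60684977]), 'M': array([[ 0.00609095,  0.98827376, -0.1525709 ],
       [-0.99997009,  0.00674692,  0.00378207],
       [ 0.0047671 ,  0.1525433 ,  0.98828529]])}
{'clock': 0.1, 'joint_pos': array([ 1.26223042,  0.62922552,  0.03845786,  1.51822709, -0.02696864,
        0.99630229, -0.02002246]), 'joint_velocities': array([ 0.00088219, -0.00078927,  0.00207287, -0.00211024,  0.00147798,
        0.00139358,  0.00085377]), 'effort': array([ 2.71681318e-03, -5.50790370e+01,  1.14730284e+00, -1.87118375e+01,
       -5.21741481e-02,  1.91314495e-02,  6.19050820e-05]), 'eef_pos': array([ 156.12688571, -630.3760333 ,  204.677634  ]), 'ee_rot': array([-3.11686662e+00, -3.80179770e-01,  3.87302966e-04]), 'wrist_force': array([ 0.6054127 , -0.09370922, -0.27130779]), 'torque': array([ 0.02962378, -0.02616172, -0.02943083]), 'opening': 1.0009767525290554} 18.8
```

```bash
python3 -c "
import cv2,numpy as np
a=cv2.imread('pics/side0.png');b=cv2.imread('pics/top0.png');print(a.shape)"
```

```text
(400, 640, 3)
```

View pics/side0.png

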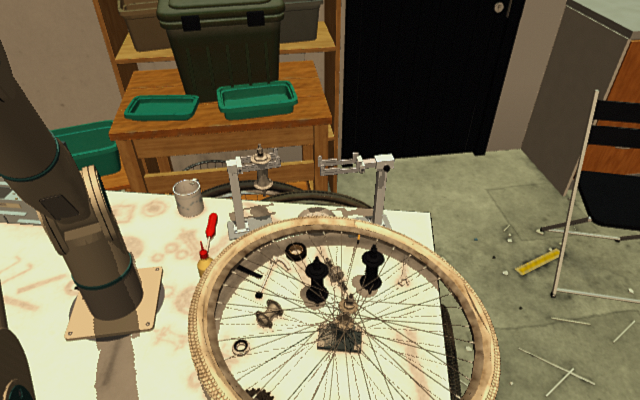

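View pics/top0.png

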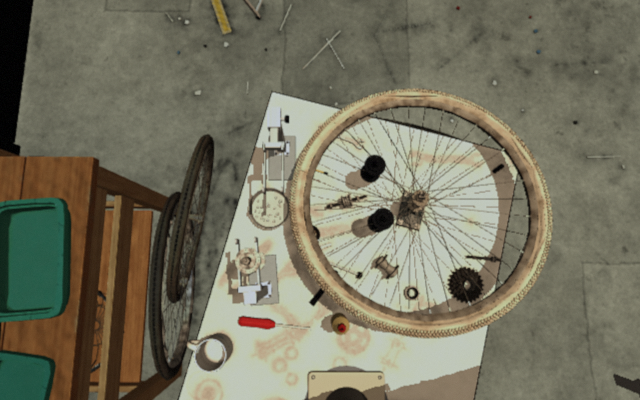

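The side view shows the grey hub hanging on the left rail (~262,165) and the pull-out rail on the right (~350,165). Two black hubs at (316,280) and (372,268) are decoys, and a large wheel fills the foreground. The top view shows the hub at ~(247,260), the seat rail at ~(275,150) and the dish at (268,208). I'll enlarge both rail areas.

```bash
python3 -c "
import cv2,numpy as np
a=cv2.imread('pics/side0.png')[135:250,210:410];b=cv2.imread('pics/top0.png')[105:310,215:310]
a=cv2.resize(a,None,fx=4,fy=4,interpolation=2)
b=cv2.resize(cv2.rotate(b,cv2.ROTATE_90_CLOCKWISE),None,fx=3.8,fy=3.8,interpolation=2)
cv2.imwrite('pics/c1.png',a);cv2.imwrite('pics/c2.png',b)"
```

```text
(no output)
```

View pics/c1.png

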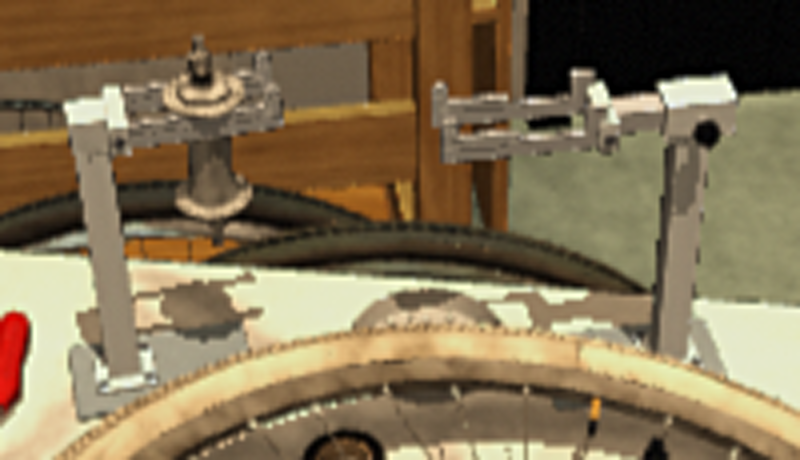

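View pics/c2.png

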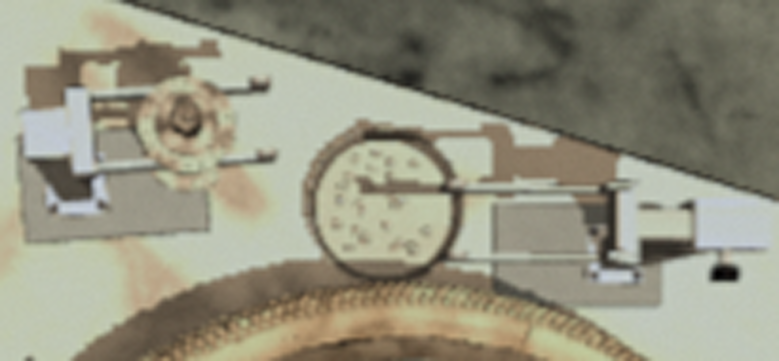

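c1 shows the grey hub (nut ~(199,68)) between the plain fork's plates, with end stops at (262,62) and (275,95). The pull-out fork's end is at (440,90)/(450,130). The grey hub on the left rail is the one to move; the black ones are not on rails.

```bash
cat > m.py <<'E'
from h import *
import pickle
S=pickle.load(open("side.pkl","rb"));T=pickle.load(open("top.pkl","rb"))
s=lambda x,y:(209.6+x/4,134.6+y/4)
t=lambda x,y:(214.6+y/3.8,309-x/3.8)
for n,a,b in [("axle tip",(197,38),(183,114)),("plain stop far",(262,55),(262,81)),("plain stop near",(274,86),(271,154)),("seat end far",(438,84),(365,184)),("seat end near",(449,122),(376,262))]:
    p,e=tri(S,s(*a),T,t(*b));print(n,p.round(1),round(e,1))
for n,b,z in [("flange",(185,132),248),("pl far",(262,81),259),("pl near",(271,154),259),("plate far L",(92,98),245),("plate near L",(100,170),245),("seat far",(365,186),252),("seat near",(376,262),252),("seat far R",(600,190),245),("seat near R",(590,260),245),("dish",(383,203),22),("sleeve mid",(735,222),260),("plain head",(45,133),260)]:
    print(n,onz(T,*t(*b),z).round(1))
for n,a,z in [("flange",(204,93),248),("pl far",(262,55),259),("pl near",(274,86),259),("seat far",(438,84),259),("seat near",(449,122),259)]:print("S",n,onz(S,*s(*a),z).round(1))
E
python3 m.py
```

```text
axle tip [396.4 236.  289.8] 1.4
plain stop far [440.5 262.7 255.3] 0.9
plain stop near [445.8 220.3 257.1] 1.0
seat end far [528.  203.3 256.9] 53.0
seat end near [531.7 157.9 257. ] 47.0
flange [397.1 233.  248. ]
pl far [440.8 261.9 259. ]
pl near [446.2 220.  259. ]
plate far L [344.  251.3 245. ]
plate near L [348.7 210.  245. ]
seat far [501.9 203.9 252. ]
seat near [508.7 159.4 252. ]
seat far R [646.8 206.2 245. ]
seat near R [640.8 163.6 245. ]
dish [544.8 221.7  22. ]
sleeve mid [727.1 187.1 260. ]
plain head [319.  227.9 260. ]
S flange [398.1 232.6 248. ]
S pl far [439.9 256.9 259. ]
S pl near [445.2 217.4 259. ]
S seat far [554.5 203.3 259. ]
S seat near [555.2 158.1 259. ]
```

```bash
cat > m2.py <<'E'
from m import *
print("---")
# wheel points: candidates; orange spoke reflector/axle etc.
for n,a,b in [("black hub L",(317,258),(381,219)),("black hub R",(373,248),(373,166)),("wheel axle?",(348,303),(418,198)),("tape ring",(296,251),(316,232))]:
    p,e=tri(S,a,T,b);print(n,p.round(1),round(e,1))
# wheel circle: outline in top at trial heights, vs side outline extremes
for z in (0,60,120,180,240,300):
    L=onz(T,288,200,z);Rr=onz(T,551,215,z);U=onz(T,410,90,z);D=onz(T,430,336,z)
    print(z,L[:2].round(),Rr[:2].round(),U[:2].round(),D[:2].round(),[tuple(np.round(proj(S,q))) for q in(L,Rr,U,D)])
print("foot seat",onz(T,*t(612,268),0).round(1),onz(S,*s(680,352),0).round(1),"base seat",[onz(T,*t(*q),0).round() for q in((492,205),(660,304),(492,293))])
print("base plain",[onz(T,*t(*q),0).round() for q in((24,242),(210,230))],"foot",onz(T,*t(75,205),0).round())
print(R.from_rotvec(robot.get_obs()["ee_rot"]).as_matrix().round(3))
E
python3 m2.py | sed -n '/---/,$p'
```

```text
---
black hub L [504.7 -75.2 158.3] 8.1
black hub R [642.4 -58.7 153.6] 11.2
wheel axle? [ 562.8 -181.1  114. ] 2.4
tape ring [474.3  84.8  27.3] 6.6
0 [572. 167.] [ 534. -598.] [ 915. -200.] [ 194. -232.] [(np.float64(327.0), np.float64(234.0)), (np.float64(375.0), np.float64(542.0)), (np.float64(488.0), np.float64(321.0)), (np.float64(188.0), np.float64(373.0))]
60 [563. 163.] [ 526. -560.] [ 887. -184.] [ 205. -215.] [(np.float64(324.0), np.float64(221.0)), (np.float64(368.0), np.float64(505.0)), (np.float64(480.0), np.float64(302.0)), (np.float64(188.0), np.float64(351.0))]
120 [553. 159.] [ 518. -522.] [ 858. -168.] [ 216. -197.] [(np.float64(321.0), np.float64(206.0)), (np.float64(360.0), np.float64(467.0)), (np.float64(471.0), np.float64(282.0)), (np.float64(189.0), np.float64(327.0))]
180 [543. 155.] [ 511. -485.] [ 830. -152.] [ 227. -179.] [(np.float64(318.0), np.float64(190.0)), (np.float64(353.0), np.float64(428.0)), (np.float64(461.0), np.float64(261.0)), (np.float64(190.0), np.float64(302.0))]
240 [534. 151.] [ 503. -447.] [ 802. -136.] [ 238. -162.] [(np.float64(314.0), np.float64(173.0)), (np.float64(345.0), np.float64(389.0)), (np.float64(452.0), np.float64(238.0)), (np.float64(191.0), np.float64(275.0))]
300 [524. 147.] [ 495. -410.] [ 773. -120.] [ 248. -144.] [(np.float64(310.0), np.float64(155.0)), (np.float64(337.0), np.float64(348.0)), (np.float64(441.0), np.float64(214.0)), (np.float64(191.0), np.float64(248.0))]
foot seat [729.2 177.9   0. ] [739.7 194.4  -0. ] base seat [array([633., 225.,  -0.]), array([769., 150.,   0.]), array([633., 157.,   0.])]
base plain [array([281., 189.,   0.]), array([417., 201.,   0.])] foot [318. 217.   0.]
[[ 0.971  0.24  -0.   ]
 [ 0.24  -0.971  0.002]
 [-0.    -0.002 -1.   ]]
```

Run:
```python
from h import *
o=robot.get_obs();M=R.from_rotvec(o["ee_rot"]).as_matrix();p=o["eef_pos"]
for i in range(1,25):
    f=i/24;az=np.deg2rad(-76+f*(30.6+76));r=649+f*(461-649);q=np.array([r*np.cos(az),r*np.sin(az),205+175*min(1,f*3)])
    print(i,(M.T@(q-p)/1000).round(2),round(-1.44*f,2))
```

```text
1 [ 0.05 -0.01 -0.02] -0.06
2 [ 0.1  -0.02 -0.04] -0.12
3 [ 0.15 -0.04 -0.07] -0.18
4 [ 0.19 -0.06 -0.09] -0.24
5 [ 0.23 -0.09 -0.11] -0.3
6 [ 0.27 -0.11 -0.13] -0.36
7 [ 0.31 -0.14 -0.15] -0.42
8 [ 0.34 -0.17 -0.18] -0.48
9 [ 0.37 -0.21 -0.18] -0.54
10 [ 0.4  -0.24 -0.17] -0.6
11 [ 0.42 -0.28 -0.17] -0.66
12 [ 0.45 -0.32 -0.17] -0.72
13 [ 0.46 -0.36 -0.17] -0.78
14 [ 0.48 -0.4  -0.17] -0.84
15 [ 0.49 -0.44 -0.17] -0.9
16 [ 0.5  -0.48 -0.17] -0.96
17 [ 0.5  -0.52 -0.17] -1.02
18 [ 0.5  -0.56 -0.17] -1.08
19 [ 0.5  -0.6  -0.17] -1.14
20 [ 0.49 -0.64 -0.17] -1.2
21 [ 0.48 -0.68 -0.17] -1.26
22 [ 0.47 -0.71 -0.17] -1.32
23 [ 0.46 -0.75 -0.17] -1.38
24 [ 0.44 -0.78 -0.17] -1.44
```

Request:
{"api": "servo_tool", "payload": {"motion": [{"fingers":0.4,"tx":0.03,"ty":0,"tz":-0.03,"rz":-0.06},{"fingers":0.4,"tx":0.08,"ty":-0.02,"tz":-0.06,"rz":-0.12},{"fingers":0.4,"tx":0.12,"ty":-0.03,"tz":-0.09,"rz":-0.18},{"fingers":0.4,"tx":0.16,"ty":-0.05,"tz":-0.11,"rz":-0.24},{"fingers":0.4,"tx":0.2,"ty":-0.07,"tz":-0.13,"rz":-0.3},{"fingers":0.4,"tx":0.24,"ty":-0.09,"tz":-0.15,"rz":-0.36},{"fingers":0.4,"tx":0.28,"ty":-0.12,"tz":-0.17,"rz":-0.42},{"fingers":0.4,"tx":0.31,"ty":-0.14,"tz":-0.18,"rz":-0.48},{"fingers":0.4,"tx":0.34,"ty":-0.17,"tz":-0.18,"rz":-0.54},{"fingers":0.4,"tx":0.37,"ty":-0.21,"tz":-0.18,"rz":-0.6},{"fingers":0.4,"tx":0.4,"ty":-0.24,"tz":-0.18,"rz":-0.66},{"fingers":0.4,"tx":0.42,"ty":-0.28,"tz":-0.18,"rz":-0.72}]}}

```text
$.motion[0]: bad value
```

```bash
cat > nxt.py <<'E'
import sys
from h import *
o=robot.get_obs();M=R.from_rotvec(o["ee_rot"]).as_matrix();p=o["eef_pos"]
print(o["clock"],p.round(1),"q",o["joint_pos"].round(2),"F",o["wrist_force"].round(2),"op",round(o["opening"],3),"jawaz",round(np.arctan2(M[1,1],M[0,1]),3),"tilt",M[:,2].round(3))
E
python3 nxt.py
```

```text
0.1 [ 156.1 -630.4  204.7] q [ 1.26  0.63  0.04  1.52 -0.03  1.   -0.02] F [ 0.61 -0.09 -0.27] op 1.001 jawaz -1.328 tilt [-0.     0.002 -1.   ]
```

Request:
{"api": "servo_tool", "payload": {"motion": [{"fingers":0.4,"tx":0.03,"ty":0,"tz":-0.03,"rx":0,"ry":0,"rz":-0.06},{"fingers":0.4,"tx":0.08,"ty":-0.02,"tz":-0.06,"rx":0,"ry":0,"rz":-0.12},{"fingers":0.4,"tx":0.12,"ty":-0.03,"tz":-0.09,"rx":0,"ry":0,"rz":-0.18},{"fingers":0.4,"tx":0.16,"ty":-0.05,"tz":-0.11,"rx":0,"ry":0,"rz":-0.24},{"fingers":0.4,"tx":0.2,"ty":-0.07,"tz":-0.13,"rx":0,"ry":0,"rz":-0.3},{"fingers":0.4,"tx":0.24,"ty":-0.09,"tz":-0.15,"rx":0,"ry":0,"rz":-0.36},{"fingers":0.4,"tx":0.28,"ty":-0.12,"tz":-0.17,"rx":0,"ry":0,"rz":-0.42},{"fingers":0.4,"tx":0.31,"ty":-0.14,"tz":-0.18,"rx":0,"ry":0,"rz":-0.48},{"fingers":0.4,"tx":0.34,"ty":-0.17,"tz":-0.18,"rx":0,"ry":0,"rz":-0.54},{"fingers":0.4,"tx":0.37,"ty":-0.21,"tz":-0.18,"rx":0,"ry":0,"rz":-0.6},{"fingers":0.4,"tx":0.4,"ty":-0.24,"tz":-0.18,"rx":0,"ry":0,"rz":-0.66},{"fingers":0.4,"tx":0.42,"ty":-0.28,"tz":-0.18,"rx":0,"ry":0,"rz":-0.72}]}}

```text
clock: 1.3
eef_pos: [497.8, -256.6, 384.8]
ee_rot: [-2.782, -1.458, -0.0]
wrist_force: [0.2, 0.2, -1.0]
opening: 0.603
```

```bash
python3 nxt.py
```

```text
1.3 [ 497.8 -256.6  384.8] q [ 0.58  0.36 -0.23  1.49  0.08  1.31 -0.26] F [ 0.23  0.24 -1.04] op 0.603 jawaz -0.605 tilt [-0.  0. -1.]
```

Request:
{"api": "servo_tool", "payload": {"motion": [{"fingers":0.4,"tx":0.04,"ty":-0.01,"tz":0,"rx":0,"ry":0,"rz":-0.06},{"fingers":0.4,"tx":0.08,"ty":-0.03,"tz":0,"rx":0,"ry":0,"rz":-0.12},{"fingers":0.4,"tx":0.12,"ty":-0.06,"tz":0,"rx":0,"ry":0,"rz":-0.18},{"fingers":0.4,"tx":0.16,"ty":-0.08,"tz":0,"rx":0,"ry":0,"rz":-0.24},{"fingers":0.4,"tx":0.2,"ty":-0.1,"tz":0,"rx":0,"ry":0,"rz":-0.3},{"fingers":0.4,"tx":0.23,"ty":-0.13,"tz":0,"rx":0,"ry":0,"rz":-0.36},{"fingers":0.4,"tx":0.26,"ty":-0.17,"tz":0,"rx":0,"ry":0,"rz":-0.42},{"fingers":0.4,"tx":0.28,"ty":-0.21,"tz":0,"rx":0,"ry":0,"rz":-0.48},{"fingers":0.4,"tx":0.3,"ty":-0.25,"tz":0,"rx":0,"ry":0,"rz":-0.54},{"fingers":0.4,"tx":0.32,"ty":-0.29,"tz":0,"rx":0,"ry":0,"rz":-0.6},{"fingers":0.4,"tx":0.33,"ty":-0.33,"tz":0,"rx":0,"ry":0,"rz":-0.66},{"fingers":0.4,"tx":0.346,"ty":-0.363,"tz":0,"rx":0,"ry":0,"rz":-0.72}]}}

```text
clock: 2.5
eef_pos: [394.2, 234.3, 385.4]
ee_rot: [2.089, 2.346, -0.001]
wrist_force: [0.9, -0.8, 0.7]
opening: 0.602
```

Request:
{"api": "servo_tool", "payload": {"motion": [{"fingers":0.4,"tx":0,"ty":0,"tz":0,"rx":0,"ry":0,"rz":0},{"fingers":0.4,"tx":0,"ty":0,"tz":0,"rx":0,"ry":0,"rz":0}]}}

```text
clock: 2.7
eef_pos: [396.1, 233.2, 385.4]
ee_rot: [2.092, 2.343, -0.001]
wrist_force: [0.1, -1.3, 0.3]
opening: 0.601
```

```bash
python3 nxt.py
python3 - <<'E'
from h import *
import pickle
c=cam("wrist");save(c,"w1.png");pickle.dump(c,open("w1.pkl","wb"));print(c["P"],c["M"].round(3),c["fx"],c["cx"],c["cy"])
E
```

```text
2.7 [396.1 233.2 385.4] q [-0.11  0.21 -0.6   1.72  0.13  1.25 -0.63] F [ 0.05 -1.28  0.32] op 0.601 jawaz 0.113 tilt [ 0.    -0.001 -1.   ]
[387.35669661 311.23297204 564.46194029] [[ 0.993 -0.11  -0.03 ]
 [ 0.114  0.958  0.265]
 [-0.001 -0.266  0.964]] 307.9888167746345 318.422981418937 197.67417322337306
```

View pics/w1.png

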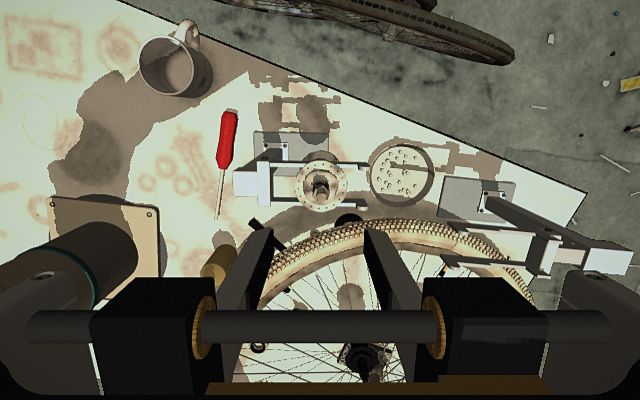

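The wrist view shows the hub nut at ~(320,187), the plain fork open end at ~(365,164)/(365,206), the dish at (402,173), and the seat fork from about (445,225) to (630,260). I'll crop for measuring.

```bash
python3 -c "
import cv2,numpy as np
w=cv2.imread('pics/w1.png')
a=cv2.resize(w[150:220,225:380],None,fx=5,fy=5,interpolation=2);b=cv2.resize(w[215:280,430:585],None,fx=5,fy=5,interpolation=2)
print(a.shape,b.shape);b=b[:249]
cv2.imwrite('pics/c3.png',np.vstack([a,b]))"
```

```text
(350, 775, 3) (325, 775, 3)
```

View pics/c3.png

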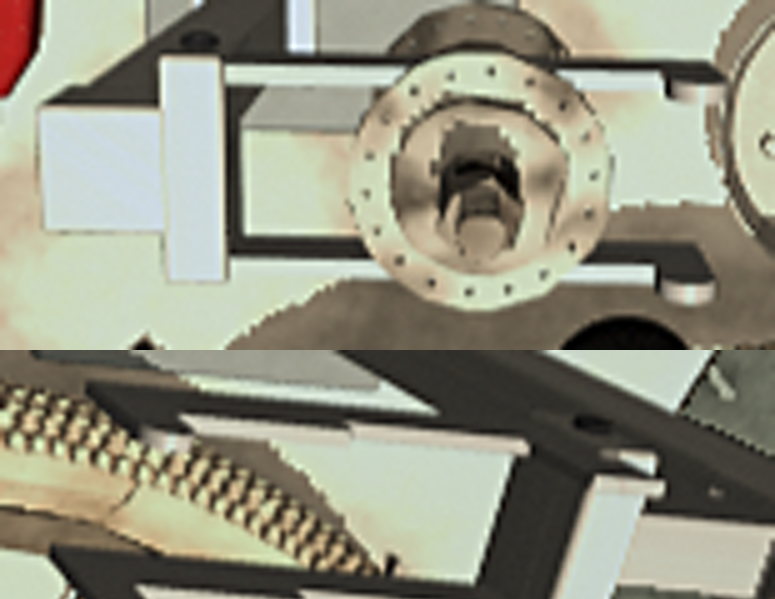

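Run:
```python
from h import *
import pickle
c=pickle.load(open("w1.pkl","rb"))
A=lambda x,y:(224.6+x/5,149.6+y/5)
B=lambda x,y:(429.6+x/5,214.6+(y-350)/5)
for n,p,z in [("flange",A(479,181),248),("tip",A(485,238),291.5),("pl far stop",A(697,90),259),("pl near stop",A(688,292),259),("pl far edge L",A(235,74),245),("far edge R",A(660,82),245),("near edge L",A(235,268),245),("near R",A(650,272),245),
 ("seat stop far top",B(168,440),259),("far run start",B(190,424),245),("far step",B(352,432),245),("far seat back",B(528,447),239),("near step?",B(300,595),245),("near start",B(140,592),245)]:
    print(n,onz(c,*p,z).round(1))
```

```text
flange [397.7 237.5 248. ]
tip [398.6 237.1 291.5]
pl far stop [438.5 263.7 259. ]
pl near stop [443.2 221.6 259. ]
pl far edge L [344.5 253.8 245. ]
far edge R [432.9 262.3 245. ]
near edge L [347.6 211.6 245. ]
near R [436.9 221.  245. ]
seat stop far top [553.9 206.8 259. ]
far run start [565.4 206.3 245. ]
far step [601.6 208.5 245. ]
far seat back [646.2 207.6 239. ]
near step? [600.5 168.3 245. ]
near start [564.  164.8 245. ]
```

Request:
{"api": "servo_tool", "payload": {"motion": [{"fingers":0.5,"tx":0.004,"ty":0.002,"tz":0.03,"rx":0,"ry":0,"rz":0},{"fingers":0.5,"tx":0.004,"ty":0.002,"tz":0.06,"rx":0,"ry":0,"rz":0},{"fingers":0.5,"tx":0.004,"ty":0.002,"tz":0.08,"rx":0,"ry":0,"rz":0},{"fingers":0.5,"tx":0.004,"ty":0.002,"tz":0.085,"rx":0,"ry":0,"rz":0},{"fingers":0.5,"tx":0.004,"ty":0.002,"tz":0.085,"rx":0,"ry":0,"rz":0},{"fingers":0.5,"tx":0.004,"ty":0.002,"tz":0.085,"rx":0,"ry":0,"rz":0}]}}

```text
clock: 3.35
eef_pos: [398.9, 237.3, 301.4]
ee_rot: [2.095, 2.34, 0.002]
wrist_force: [-0.3, 0.0, -0.4]
opening: 0.498
```

```bash
python3 nxt.py
```

```text
3.35 [398.9 237.3 301.4] q [-0.14  0.29 -0.59  1.86  0.19  1.04 -0.7 ] F [-0.35  0.05 -0.35] op 0.498 jawaz 0.111 tilt [ 0.001  0.001 -1.   ]
```

Request:
{"api": "servo_tool", "payload": {"motion": [{"fingers":0.6,"tx":0,"ty":-0.001,"tz":0.02,"rx":0,"ry":0,"rz":0},{"fingers":0.7,"tx":0,"ty":-0.001,"tz":0.035,"rx":0,"ry":0,"rz":0},{"fingers":0.7,"tx":0,"ty":-0.001,"tz":0.043,"rx":0,"ry":0,"rz":0},{"fingers":0.75,"tx":0,"ty":-0.001,"tz":0.043,"rx":0,"ry":0,"rz":0},{"fingers":0.8,"tx":0,"ty":-0.001,"tz":0.043,"rx":0,"ry":0,"rz":0},{"fingers":0.85,"tx":0,"ty":-0.001,"tz":0.043,"rx":0,"ry":0,"rz":0},{"fingers":1.0,"tx":0,"ty":-0.001,"tz":0.043,"rx":0,"ry":0,"rz":0},{"fingers":1.0,"tx":0,"ty":-0.001,"tz":0.043,"rx":0,"ry":0,"rz":0},{"fingers":1.0,"tx":0,"ty":-0.001,"tz":0.043,"rx":0,"ry":0,"rz":0}], "force": 10}}

```text
clock: 4.25
eef_pos: [397.6, 237.7, 258.3]
ee_rot: [2.093, 2.342, 0.003]
wrist_force: [0.7, -0.6, 5.7]
opening: 0.162
```

Request:
{"api": "servo_tool", "payload": {"motion": [{"fingers":1.0,"tx":0,"ty":0,"tz":0,"rx":0,"ry":0,"rz":0},{"fingers":1.0,"tx":0,"ty":0,"tz":0,"rx":0,"ry":0,"rz":0},{"fingers":1.0,"tx":0,"ty":0,"tz":0,"rx":0,"ry":0,"rz":0}], "force": 25}}

```text
clock: 4.55
eef_pos: [397.6, 237.7, 258.3]
ee_rot: [2.093, 2.342, 0.003]
wrist_force: [0.1, -1.1, 5.5]
opening: 0.162
```

```bash
python3 nxt.py
```

```text
4.55 [397.6 237.7 258.3] q [-0.16  0.34 -0.58  1.94  0.23  0.93 -0.74] F [ 0.1  -1.14  5.46] op 0.162 jawaz 0.112 tilt [ 0.002  0.001 -1.   ]
```

Request:
{"api": "servo_tool", "payload": {"motion": [{"fingers":1.0,"tx":0,"ty":0,"tz":-0.001,"rx":0,"ry":0,"rz":0},{"fingers":1.0,"tx":0,"ty":0,"tz":-0.003,"rx":0,"ry":0,"rz":0},{"fingers":1.0,"tx":0,"ty":0,"tz":-0.005,"rx":0,"ry":0,"rz":0},{"fingers":1.0,"tx":0,"ty":0,"tz":-0.006,"rx":0,"ry":0,"rz":0},{"fingers":1.0,"tx":0,"ty":0,"tz":-0.006,"rx":0,"ry":0,"rz":0}]}}

```text
clock: 5.05
eef_pos: [396.7, 237.1, 263.4]
ee_rot: [-2.094, -2.342, 0.001]
wrist_force: [0.2, 0.7, -4.6]
opening: 0.164
```

Request:
{"api": "servo_tool", "payload": {"motion": [{"fingers":1.0,"tx":0,"ty":0,"tz":-0.006,"rx":0,"ry":0,"rz":0},{"fingers":1.0,"tx":0,"ty":0,"tz":-0.012,"rx":0,"ry":0,"rz":0},{"fingers":1.0,"tx":0,"ty":0,"tz":-0.016,"rx":0,"ry":0,"rz":0},{"fingers":1.0,"tx":0,"ty":0,"tz":-0.017,"rx":0,"ry":0,"rz":0},{"fingers":1.0,"tx":0,"ty":0,"tz":-0.017,"rx":0,"ry":0,"rz":0},{"fingers":1.0,"tx":0,"ty":0,"tz":-0.017,"rx":0,"ry":0,"rz":0}]}}

```text
clock: 5.65
eef_pos: [396.8, 237.1, 280.4]
ee_rot: [2.094, 2.342, -0.0]
wrist_force: [0.1, -1.0, -4.8]
opening: 0.159
```

```bash
python3 nxt.py
python3 - <<'E'
from h import *
import pickle
c=cam("wrist");save(c,"w2.png");pickle.dump(c,open("w2.pkl","wb"));s=cam("side");save(s,"s2.png")
w=c["image"][...,::-1];a=cv2.resize(w[150:330,210:410],None,fx=2.7,fy=2.7,interpolation=2)
b=cv2.resize(s["image"][135:200,225:310,::-1],None,fx=3.1,fy=6,interpolation=2);b=cv2.resize(s["image"][135:200,225:300,::-1],None,fx=3.4,fy=3.4,interpolation=2)
o=np.zeros((a.shape[0],a.shape[1]+b.shape[1],3),np.uint8);o[:,:a.shape[1]]=a;o[:b.shape[0],a.shape[1]:]=b;print(o.shape)
cv2.imwrite("pics/c4.png",o)
E
```

```text
5.65 [396.8 237.1 280.4] q [-0.15  0.31 -0.59  1.9   0.2   0.99 -0.72] F [ 0.09 -1.03 -4.81] op 0.159 jawaz 0.112 tilt [-0. -0. -1.]
(486, 795, 3)
```

View pics/c4.png

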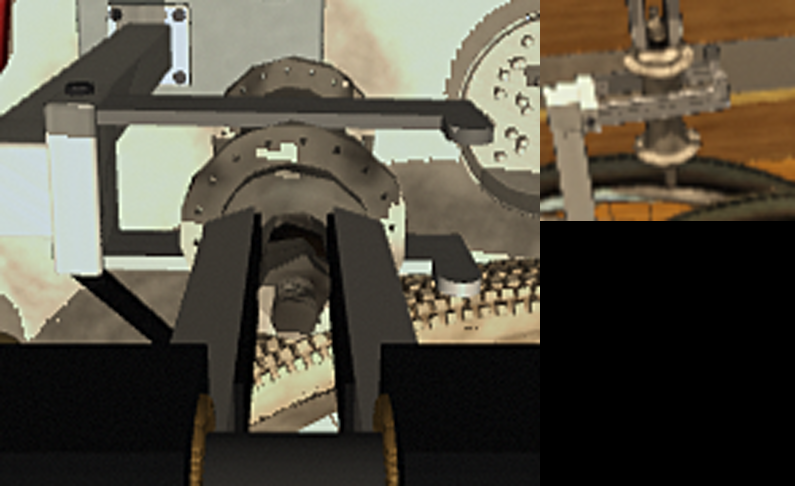

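The hub is lifted upright off the plain rail, clear of both plates (flange ~(295,185) in the crop, plates either side), with a steady weight of about 4.7 N. Next I'll slide it out along the fork axis.

Request:
{"api": "servo_tool", "payload": {"motion": [{"fingers":1.0,"tx":0,"ty":0.002,"tz":-0.002,"rx":0,"ry":0,"rz":0},{"fingers":1.0,"tx":0,"ty":0.008,"tz":-0.004,"rx":0,"ry":0,"rz":0},{"fingers":1.0,"tx":0,"ty":0.015,"tz":-0.004,"rx":0,"ry":0,"rz":0},{"fingers":1.0,"tx":0,"ty":0.023,"tz":-0.004,"rx":0,"ry":0,"rz":0},{"fingers":1.0,"tx":0,"ty":0.032,"tz":-0.004,"rx":0,"ry":0,"rz":0},{"fingers":1.0,"tx":0,"ty":0.042,"tz":-0.004,"rx":0,"ry":0,"rz":0},{"fingers":1.0,"tx":-0.001,"ty":0.053,"tz":-0.004,"rx":0,"ry":0,"rz":0},{"fingers":1.0,"tx":-0.001,"ty":0.065,"tz":-0.004,"rx":0,"ry":0,"rz":0},{"fingers":1.0,"tx":-0.001,"ty":0.077,"tz":-0.004,"rx":0,"ry":0,"rz":0},{"fingers":1.0,"tx":-0.001,"ty":0.087,"tz":-0.004,"rx":0,"ry":0,"rz":0},{"fingers":1.0,"tx":-0.001,"ty":0.093,"tz":-0.004,"rx":0,"ry":0,"rz":0},{"fingers":1.0,"tx":-0.001,"ty":0.095,"tz":-0.004,"rx":0,"ry":0,"rz":0}]}}

```text
clock: 6.95
eef_pos: [492.1, 246.9, 284.3]
ee_rot: [-2.094, -2.342, 0.0]
wrist_force: [-0.2, -0.5, -5.0]
opening: 0.159
```

Request:
{"api": "servo_tool", "payload": {"motion": [{"fingers":1.0,"tx":0,"ty":0.003,"tz":0,"rx":0,"ry":0,"rz":0},{"fingers":1.0,"tx":0,"ty":0.003,"tz":0,"rx":0,"ry":0,"rz":0},{"fingers":1.0,"tx":0,"ty":0.003,"tz":0,"rx":0,"ry":0,"rz":0}]}}

```text
clock: 7.25
eef_pos: [494.1, 247.2, 284.6]
ee_rot: [-2.093, -2.343, 0.0]
wrist_force: [-0.2, 0.3, -5.0]
opening: 0.167
```

```bash
python3 nxt.py
python3 - <<'E'
from h import *
import pickle
s=cam("side");save(s,"s3.png");c=cam("wrist");save(c,"w3.png");pickle.dump(c,open("w3.pkl","wb"))
a=cv2.resize(s["image"][140:200,260:400,::-1],None,fx=5.6,fy=5.6,interpolation=2)
b=cv2.resize(c["image"][140:230,340:536,::-1],None,fx=4,fy=4,interpolation=2);b=b[:264]
o=np.vstack([a,b[:,:784]]);o=o[:600];print(a.shape,b.shape,o.shape);cv2.imwrite("pics/c5.png",o)
E
```

```text
7.25 [494.1 247.2 284.6] q [-0.15  0.45 -0.55  1.68  0.26  1.09 -0.66] F [-0.21  0.26 -4.99] op 0.167 jawaz 0.112 tilt [-0. -0. -1.]
(336, 784, 3) (264, 784, 3) (600, 784, 3)
```

Request:
{"api": "servo_tool", "payload": {"motion": [{"fingers":1.0,"tx":-0.005,"ty":0,"tz":0,"rx":0,"ry":0,"rz":0.01},{"fingers":1.0,"tx":-0.015,"ty":0,"tz":0,"rx":0,"ry":0,"rz":0.02},{"fingers":1.0,"tx":-0.025,"ty":0,"tz":0,"rx":0,"ry":0,"rz":0.03},{"fingers":1.0,"tx":-0.035,"ty":0,"tz":0,"rx":0,"ry":0,"rz":0.045},{"fingers":1.0,"tx":-0.045,"ty":0,"tz":0,"rx":0,"ry":0,"rz":0.06},{"fingers":1.0,"tx":-0.055,"ty":-0.001,"tz":0,"rx":0,"ry":0,"rz":0.07},{"fingers":1.0,"tx":-0.063,"ty":-0.001,"tz":0,"rx":0,"ry":0,"rz":0.077},{"fingers":1.0,"tx":-0.065,"ty":-0.001,"tz":0,"rx":0,"ry":0,"rz":0.077},{"fingers":1.0,"tx":-0.065,"ty":-0.001,"tz":0,"rx":0,"ry":0,"rz":0.077},{"fingers":1.0,"tx":-0.065,"ty":-0.001,"tz":0,"rx":0,"ry":0,"rz":0.077}]}}

```text
clock: 8.35
eef_pos: [500.6, 183.1, 284.6]
ee_rot: [-2.181, -2.26, -0.001]
wrist_force: [-1.4, 0.3, -4.5]
opening: 0.163
```

```bash
python3 nxt.py
python3 - <<'E'
from h import *
import pickle
s=cam("side");save(s,"s4.png");pickle.dump(s,open("s4.pkl","wb"));t=cam("top");pickle.dump(t,open("t4.pkl","wb"));c=cam("wrist");save(c,"w4.png");pickle.dump(c,open("w4.pkl","wb"))
a=cv2.resize(s["image"][140:192,270:400,::-1],None,fx=6,fy=6,interpolation=2)
b=cv2.resize(c["image"][150:285,270:595,::-1],None,fx=2.4,fy=2.4,interpolation=2)[:,:780];b=b[:288]
o=np.vstack([a,b]);print(a.shape,b.shape,o.shape);cv2.imwrite("pics/c5.png",o)
E
```

```text
8.35 [500.6 183.1 284.6] q [-0.04  0.41 -0.53  1.73  0.23  1.07 -0.61] F [-1.43  0.33 -4.46] op 0.163 jawaz 0.036 tilt [ 0.     0.001 -1.   ]
(312, 780, 3) (288, 780, 3) (600, 780, 3)
```

View pics/c5.png

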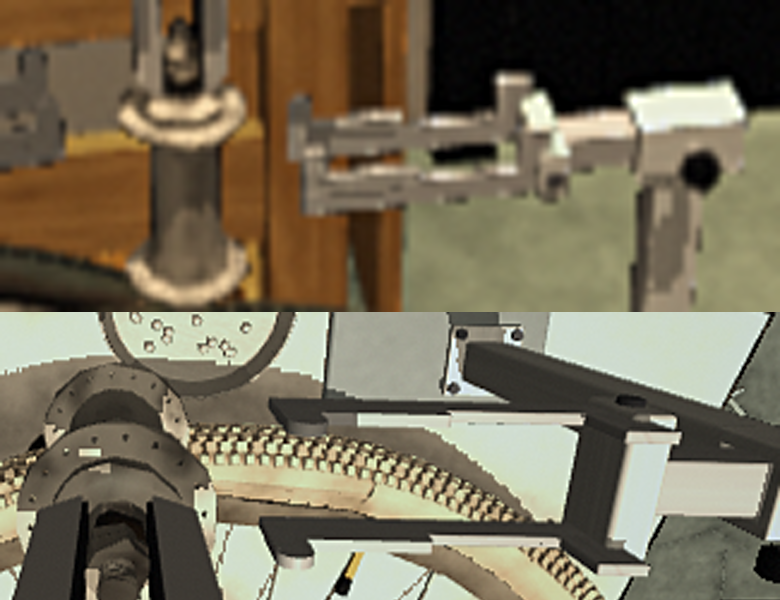

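Run:
```python
from h import *
import pickle
c=pickle.load(open("w4.pkl","rb"));s=pickle.load(open("s4.pkl","rb"))
B=lambda x,y:(269.8+x/2.4,149.8+(y-312)/2.4)
A=lambda x,y:(269.6+x/6,139.6+y/6)
for n,p,z in [("far start",B(330,423),245),("far step",B(447,418),245),("far back",B(583,420),239),("near start",B(316,547),245),("near step",B(432,547),245),("near back",B(558,543),239),("far stop top",B(308,428),259),("near stop top",B(293,561),259)]:
    print(n,onz(c,*p,z).round(1))
print("hub flange rim L/R proj",[np.round((np.array(proj(c,[500.6+dx,183.1,274.3]))-[269.8,149.8])*2.4+[0,312]) for dx in(-28,28)])
print("side")
for n,p,z in [("far corner top",A(298,95),259),("near corner",A(312,147),259),("near run start",A(330,180),245),("near step",A(405,180),245),("far back top",A(498,76),259),("hub flange c",A(182,112),274.3)]:print(n,onz(s,*p,z).round(1))
```

```text
far start [565.1 205.  245. ]
far step [600.7 207.9 245. ]
far back [646.3 207.4 239. ]
near start [565.3 163.8 245. ]
near step [602.6 165.2 245. ]
near back [646.7 165.5 239. ]
far stop top [554.7 206.9 259. ]
near stop top [554.6 165.2 259. ]
hub flange rim L/R proj [array([ 15., 515.]), array([218., 523.])]
side
far corner top [555. 204. 259.]
near corner [555.2 162.7 259. ]
near run start [562.3 156.4 245. ]
near step [594.8 151.5 245. ]
far back top [646.8 205.7 259. ]
hub flange c [500.  175.7 274.3]
```

Request:
{"api": "servo_tool", "payload": {"motion": [{"fingers":1.0,"tx":0.002,"ty":0.003,"tz":0,"rx":0,"ry":0,"rz":0},{"fingers":1.0,"tx":0.0025,"ty":0.008,"tz":0,"rx":0,"ry":0,"rz":0},{"fingers":1.0,"tx":0.002,"ty":0.016,"tz":0,"rx":0,"ry":0,"rz":0},{"fingers":1.0,"tx":0.002,"ty":0.024,"tz":0,"rx":0,"ry":0,"rz":0},{"fingers":1.0,"tx":0.0015,"ty":0.033,"tz":0,"rx":0,"ry":0,"rz":0},{"fingers":1.0,"tx":0.0015,"ty":0.042,"tz":0,"rx":0,"ry":0,"rz":0},{"fingers":1.0,"tx":0.001,"ty":0.051,"tz":0,"rx":0,"ry":0,"rz":0},{"fingers":1.0,"tx":0.001,"ty":0.06,"tz":0,"rx":0,"ry":0,"rz":0},{"fingers":1.0,"tx":0.0005,"ty":0.069,"tz":0,"rx":0,"ry":0,"rz":0},{"fingers":1.0,"tx":0.0005,"ty":0.075,"tz":0,"rx":0,"ry":0,"rz":0},{"fingers":1.0,"tx":0.0005,"ty":0.075,"tz":0,"rx":0,"ry":0,"rz":0},{"fingers":1.0,"tx":0.0005,"ty":0.075,"tz":0,"rx":0,"ry":0,"rz":0}]}}

```text
clock: 9.7
eef_pos: [575.3, 185.7, 284.3]
ee_rot: [-2.182, -2.26, 0.001]
wrist_force: [-0.3, -0.7, -4.7]
opening: 0.161
```

```bash
python3 nxt.py
python3 - <<'E'
from h import *
import pickle
s=cam("side");c=cam("wrist");save(c,"w5.png");pickle.dump(c,open("w5.pkl","wb"))
a=cv2.resize(s["image"][140:192,290:400,::-1],None,fx=6,fy=6,interpolation=2)[:252]
b=cv2.resize(c["image"][160:276,240:460,::-1],None,fx=3,fy=3,interpolation=2)
o=np.vstack([a,b[:348]]);print(o.shape);cv2.imwrite("pics/c6.png",o)
E
```

```text
9.7 [575.3 185.7 284.3] q [-0.05  0.53 -0.5   1.53  0.27  1.15 -0.57] F [-0.27 -0.7  -4.7 ] op 0.161 jawaz 0.035 tilt [-0.001 -0.    -1.   ]
(600, 660, 3)
```

View pics/c6.png

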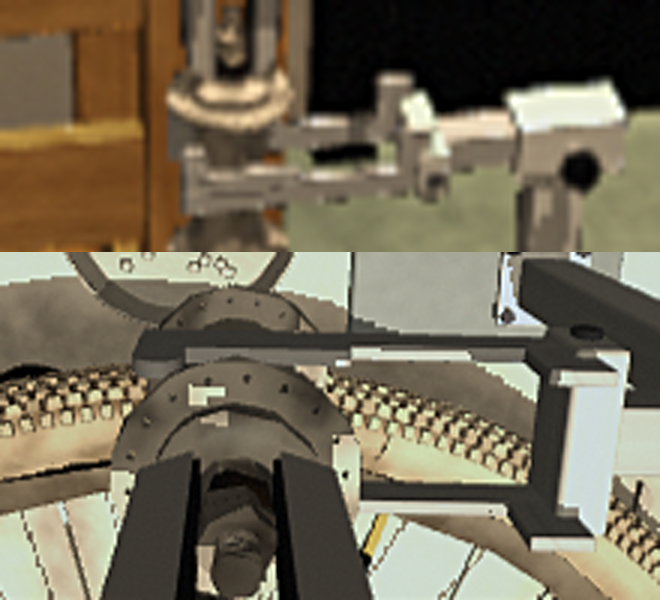

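The hub is inside the seat fork's open end, flange above the stops, with no contact force. I'll run it further back and lower it towards just above the running edge.

Request:
{"api": "servo_tool", "payload": {"motion": [{"fingers":1.0,"tx":0,"ty":0.005,"tz":0,"rx":0,"ry":0,"rz":0},{"fingers":1.0,"tx":0,"ty":0.013,"tz":0,"rx":0,"ry":0,"rz":0},{"fingers":1.0,"tx":-0.0005,"ty":0.022,"tz":0,"rx":0,"ry":0,"rz":0},{"fingers":1.0,"tx":-0.0005,"ty":0.031,"tz":0,"rx":0,"ry":0,"rz":0},{"fingers":1.0,"tx":-0.0005,"ty":0.037,"tz":0.002,"rx":0,"ry":0,"rz":0},{"fingers":1.0,"tx":-0.0005,"ty":0.039,"tz":0.006,"rx":0,"ry":0,"rz":0},{"fingers":1.0,"tx":-0.0005,"ty":0.039,"tz":0.01,"rx":0,"ry":0,"rz":0},{"fingers":1.0,"tx":-0.0005,"ty":0.039,"tz":0.014,"rx":0,"ry":0,"rz":0},{"fingers":1.0,"tx":-0.0005,"ty":0.039,"tz":0.017,"rx":0,"ry":0,"rz":0},{"fingers":1.0,"tx":-0.0005,"ty":0.039,"tz":0.018,"rx":0,"ry":0,"rz":0},{"fingers":1.0,"tx":-0.0005,"ty":0.039,"tz":0.018,"rx":0,"ry":0,"rz":0},{"fingers":1.0,"tx":-0.0005,"ty":0.039,"tz":0.018,"rx":0,"ry":0,"rz":0}]}}

```text
clock: 11.0
eef_pos: [614.7, 186.6, 266.7]
ee_rot: [2.182, 2.26, 0.001]
wrist_force: [-0.5, 0.3, -4.1]
opening: 0.158
```

Request:
{"api": "servo_tool", "payload": {"motion": [{"fingers":1.0,"tx":0,"ty":0.001,"tz":0.001,"rx":0,"ry":0,"rz":0},{"fingers":1.0,"tx":0,"ty":0.002,"tz":0.002,"rx":0,"ry":0,"rz":0},{"fingers":1.0,"tx":0,"ty":0.003,"tz":0.002,"rx":0,"ry":0,"rz":0},{"fingers":1.0,"tx":0,"ty":0.004,"tz":0.002,"rx":0,"ry":0,"rz":0},{"fingers":1.0,"tx":0,"ty":0.004,"tz":0.002,"rx":0,"ry":0,"rz":0}]}}

```text
clock: 11.5
eef_pos: [618.8, 186.6, 264.5]
ee_rot: [2.182, 2.26, 0.0]
wrist_force: [-0.2, 0.8, -5.4]
opening: 0.157
```

Request:
{"api": "servo_tool", "payload": {"motion": [{"fingers":1.0,"tx":0,"ty":0.001,"tz":0,"rx":0,"ry":0,"rz":0},{"fingers":1.0,"tx":0,"ty":0.002,"tz":0,"rx":0,"ry":0,"rz":0},{"fingers":1.0,"tx":0,"ty":0.003,"tz":0,"rx":0,"ry":0,"rz":0},{"fingers":1.0,"tx":0,"ty":0.003,"tz":0,"rx":0,"ry":0,"rz":0},{"fingers":1.0,"tx":0,"ty":0.003,"tz":0,"rx":0,"ry":0,"rz":0}]}}

```text
clock: 12.0
eef_pos: [621.6, 186.7, 264.5]
ee_rot: [-2.182, -2.26, 0.0]
wrist_force: [0.3, 0.1, -5.0]
opening: 0.162
```

Request:
{"api": "servo_tool", "payload": {"motion": [{"fingers":1.0,"tx":0,"ty":0.0005,"tz":0,"rx":0,"ry":0,"rz":0},{"fingers":1.0,"tx":0,"ty":0.001,"tz":0,"rx":0,"ry":0,"rz":0},{"fingers":1.0,"tx":0,"ty":0.001,"tz":0,"rx":0,"ry":0,"rz":0},{"fingers":1.0,"tx":0,"ty":0.001,"tz":0,"rx":0,"ry":0,"rz":0}]}}

```text
clock: 12.4
eef_pos: [622.6, 186.7, 264.5]
ee_rot: [2.182, 2.26, -0.0]
wrist_force: [-0.3, 0.0, -3.5]
opening: 0.159
```

Request:
{"api": "servo_tool", "payload": {"motion": [{"fingers":1.0,"tx":0,"ty":0.0005,"tz":0,"rx":0,"ry":0,"rz":0},{"fingers":1.0,"tx":0,"ty":0.001,"tz":0,"rx":0,"ry":0,"rz":0},{"fingers":1.0,"tx":0,"ty":0.001,"tz":0,"rx":0,"ry":0,"rz":0},{"fingers":1.0,"tx":0,"ty":0.001,"tz":0,"rx":0,"ry":0,"rz":0}]}}

```text
clock: 12.8
eef_pos: [623.6, 186.8, 264.5]
ee_rot: [2.182, 2.26, -0.0]
wrist_force: [-0.3, 0.2, -4.4]
opening: 0.161
```

Request:
{"api": "servo_tool", "payload": {"motion": [{"fingers":1.0,"tx":0,"ty":0.0005,"tz":0,"rx":0,"ry":0,"rz":0},{"fingers":1.0,"tx":0,"ty":0.0008,"tz":0,"rx":0,"ry":0,"rz":0},{"fingers":1.0,"tx":0,"ty":0.0008,"tz":0,"rx":0,"ry":0,"rz":0},{"fingers":1.0,"tx":0,"ty":0.0008,"tz":0,"rx":0,"ry":0,"rz":0}]}}

```text
clock: 13.2
eef_pos: [624.4, 186.8, 264.5]
ee_rot: [2.182, 2.26, 0.0]
wrist_force: [0.5, -0.4, -4.6]
opening: 0.162
```

Request:
{"api": "servo_tool", "payload": {"motion": [{"fingers":1.0,"tx":0,"ty":0.0005,"tz":0,"rx":0,"ry":0,"rz":0},{"fingers":1.0,"tx":0,"ty":0.0007,"tz":0,"rx":0,"ry":0,"rz":0},{"fingers":1.0,"tx":0,"ty":0.0007,"tz":0,"rx":0,"ry":0,"rz":0},{"fingers":1.0,"tx":0,"ty":0.0007,"tz":0,"rx":0,"ry":0,"rz":0}]}}

```text
clock: 13.6
eef_pos: [625.1, 186.8, 264.5]
ee_rot: [-2.182, -2.26, 0.0]
wrist_force: [-0.4, 0.5, -4.6]
opening: 0.163
```

Request:
{"api": "servo_tool", "payload": {"motion": [{"fingers":1.0,"tx":0,"ty":0.0005,"tz":0,"rx":0,"ry":0,"rz":0},{"fingers":1.0,"tx":0,"ty":0.0006,"tz":0,"rx":0,"ry":0,"rz":0},{"fingers":1.0,"tx":0,"ty":0.0006,"tz":0,"rx":0,"ry":0,"rz":0},{"fingers":1.0,"tx":0,"ty":0.0006,"tz":0,"rx":0,"ry":0,"rz":0}]}}

```text
clock: 14.0
eef_pos: [625.7, 186.9, 264.5]
ee_rot: [2.182, 2.26, -0.0]
wrist_force: [-0.3, -0.8, -4.9]
opening: 0.159
```

Request:
{"api": "servo_tool", "payload": {"motion": [{"fingers":1.0,"tx":0,"ty":0.0005,"tz":0,"rx":0,"ry":0,"rz":0},{"fingers":1.0,"tx":0,"ty":0.0006,"tz":0,"rx":0,"ry":0,"rz":0},{"fingers":1.0,"tx":0,"ty":0.0006,"tz":0,"rx":0,"ry":0,"rz":0},{"fingers":1.0,"tx":0,"ty":0.0006,"tz":0,"rx":0,"ry":0,"rz":0}]}}

```text
clock: 14.4
eef_pos: [626.3, 186.9, 264.5]
ee_rot: [2.182, 2.26, 0.0]
wrist_force: [-0.7, -0.5, -5.0]
opening: 0.162
```

Request:
{"api": "servo_tool", "payload": {"motion": [{"fingers":1.0,"tx":0,"ty":0.0005,"tz":0,"rx":0,"ry":0,"rz":0},{"fingers":1.0,"tx":0,"ty":0.0006,"tz":0,"rx":0,"ry":0,"rz":0},{"fingers":1.0,"tx":0,"ty":0.0006,"tz":0,"rx":0,"ry":0,"rz":0},{"fingers":1.0,"tx":0,"ty":0.0006,"tz":0,"rx":0,"ry":0,"rz":0}]}}

```text
clock: 14.8
eef_pos: [626.8, 186.9, 264.5]
ee_rot: [-2.182, -2.26, 0.0]
wrist_force: [-0.5, -0.0, -4.9]
opening: 0.163
```

Request:
{"api": "servo_tool", "payload": {"motion": [{"fingers":1.0,"tx":0,"ty":0.0005,"tz":0,"rx":0,"ry":0,"rz":0},{"fingers":1.0,"tx":0,"ty":0.0006,"tz":0,"rx":0,"ry":0,"rz":0},{"fingers":1.0,"tx":0,"ty":0.0006,"tz":0,"rx":0,"ry":0,"rz":0},{"fingers":1.0,"tx":0,"ty":0.0006,"tz":0,"rx":0,"ry":0,"rz":0}]}}

```text
clock: 15.2
eef_pos: [627.2, 186.9, 264.4]
ee_rot: [-2.182, -2.26, 0.001]
wrist_force: [-1.1, -0.2, -4.2]
opening: 0.161
```

Request:
{"api": "servo_tool", "payload": {"motion": [{"fingers":1.0,"tx":0,"ty":0.0005,"tz":0,"rx":0,"ry":0,"rz":0},{"fingers":1.0,"tx":0,"ty":0.0006,"tz":0,"rx":0,"ry":0,"rz":0},{"fingers":1.0,"tx":0,"ty":0.0006,"tz":0,"rx":0,"ry":0,"rz":0},{"fingers":1.0,"tx":0,"ty":0.0006,"tz":0,"rx":0,"ry":0,"rz":0}]}}

```text
clock: 15.6
eef_pos: [627.7, 187.0, 264.4]
ee_rot: [-2.182, -2.26, 0.001]
wrist_force: [-4.0, -0.8, -4.9]
opening: 0.161
```

```bash
python3 nxt.py
```

```text
15.6 [627.7 187.  264.4] q [-0.06  0.62 -0.48  1.42  0.3   1.18 -0.54] F [-4.01 -0.76 -4.89] op 0.161 jawaz 0.035 tilt [-0.001 -0.    -1.   ]
```

Back stop felt (Fx −4 N, onset at TCP x≈627). I'll back off to mid-seat (~1.4 mm) and lower.

Request:
{"api": "servo_tool", "payload": {"motion": [{"fingers":1.0,"tx":0,"ty":-0.001,"tz":0,"rx":0,"ry":0,"rz":0},{"fingers":1.0,"tx":0,"ty":-0.002,"tz":0,"rx":0,"ry":0,"rz":0},{"fingers":1.0,"tx":0,"ty":-0.0023,"tz":0,"rx":0,"ry":0,"rz":0},{"fingers":1.0,"tx":0,"ty":-0.0023,"tz":0.001,"rx":0,"ry":0,"rz":0},{"fingers":1.0,"tx":0,"ty":-0.0023,"tz":0.002,"rx":0,"ry":0,"rz":0},{"fingers":1.0,"tx":0,"ty":-0.0023,"tz":0.003,"rx":0,"ry":0,"rz":0},{"fingers":1.0,"tx":0,"ty":-0.0023,"tz":0.004,"rx":0,"ry":0,"rz":0},{"fingers":1.0,"tx":0,"ty":-0.0023,"tz":0.004,"rx":0,"ry":0,"rz":0}]}}

```text
clock: 16.4
eef_pos: [625.8, 186.9, 260.3]
ee_rot: [-2.182, -2.26, 0.0]
wrist_force: [-0.0, 0.1, -4.8]
opening: 0.159
```

Request:
{"api": "servo_tool", "payload": {"motion": [{"fingers":1.0,"tx":0,"ty":0,"tz":0.0005,"rx":0,"ry":0,"rz":0},{"fingers":1.0,"tx":0,"ty":0,"tz":0.001,"rx":0,"ry":0,"rz":0},{"fingers":1.0,"tx":0,"ty":0,"tz":0.0015,"rx":0,"ry":0,"rz":0},{"fingers":1.0,"tx":0,"ty":0,"tz":0.0015,"rx":0,"ry":0,"rz":0}]}}

```text
clock: 16.8
eef_pos: [625.8, 186.9, 258.9]
ee_rot: [-2.182, -2.26, 0.0]
wrist_force: [0.4, -0.5, -4.1]
opening: 0.164
```

Request:
{"api": "servo_tool", "payload": {"motion": [{"fingers":1.0,"tx":0,"ty":0,"tz":0.0005,"rx":0,"ry":0,"rz":0},{"fingers":1.0,"tx":0,"ty":0,"tz":0.001,"rx":0,"ry":0,"rz":0},{"fingers":1.0,"tx":0,"ty":0,"tz":0.001,"rx":0,"ry":0,"rz":0},{"fingers":1.0,"tx":0,"ty":0,"tz":0.001,"rx":0,"ry":0,"rz":0}]}}

```text
clock: 17.2
eef_pos: [625.8, 186.9, 258.0]
ee_rot: [2.182, 2.26, 0.0]
wrist_force: [0.7, -0.3, -4.3]
opening: 0.158
```

Request:
{"api": "servo_tool", "payload": {"motion": [{"fingers":1.0,"tx":0,"ty":0,"tz":0.0005,"rx":0,"ry":0,"rz":0},{"fingers":1.0,"tx":0,"ty":0,"tz":0.001,"rx":0,"ry":0,"rz":0},{"fingers":1.0,"tx":0,"ty":0,"tz":0.001,"rx":0,"ry":0,"rz":0},{"fingers":1.0,"tx":0,"ty":0,"tz":0.001,"rx":0,"ry":0,"rz":0}]}}

```text
clock: 17.6
eef_pos: [625.8, 186.9, 257.0]
ee_rot: [-2.182, -2.26, 0.0]
wrist_force: [0.8, -0.7, -4.8]
opening: 0.162
```

Request:
{"api": "servo_tool", "payload": {"motion": [{"fingers":1.0,"tx":0,"ty":0,"tz":0.0005,"rx":0,"ry":0,"rz":0},{"fingers":1.0,"tx":0,"ty":0,"tz":0.001,"rx":0,"ry":0,"rz":0},{"fingers":1.0,"tx":0,"ty":0,"tz":0.001,"rx":0,"ry":0,"rz":0},{"fingers":1.0,"tx":0,"ty":0,"tz":0.001,"rx":0,"ry":0,"rz":0}]}}

```text
clock: 18.0
eef_pos: [625.8, 186.9, 256.0]
ee_rot: [2.182, 2.26, -0.0]
wrist_force: [-0.5, 0.0, -5.2]
opening: 0.165
```

Request:
{"api": "servo_tool", "payload": {"motion": [{"fingers":1.0,"tx":0,"ty":0,"tz":0.0005,"rx":0,"ry":0,"rz":0},{"fingers":1.0,"tx":0,"ty":0,"tz":0.001,"rx":0,"ry":0,"rz":0},{"fingers":1.0,"tx":0,"ty":0,"tz":0.001,"rx":0,"ry":0,"rz":0},{"fingers":1.0,"tx":0,"ty":0,"tz":0.001,"rx":0,"ry":0,"rz":0}]}}

```text
clock: 18.4
eef_pos: [625.8, 186.9, 255.0]
ee_rot: [2.182, 2.26, -0.0]
wrist_force: [0.6, -0.2, -5.0]
opening: 0.162
```

Request:
{"api": "servo_tool", "payload": {"motion": [{"fingers":1.0,"tx":0,"ty":0,"tz":0.0005,"rx":0,"ry":0,"rz":0},{"fingers":1.0,"tx":0,"ty":0,"tz":0.001,"rx":0,"ry":0,"rz":0},{"fingers":1.0,"tx":0,"ty":0,"tz":0.0015,"rx":0,"ry":0,"rz":0},{"fingers":1.0,"tx":0,"ty":0,"tz":0.0015,"rx":0,"ry":0,"rz":0}]}}

```text
clock: 18.8
eef_pos: [625.8, 186.9, 253.4]
ee_rot: [-2.182, -2.26, 0.0]
wrist_force: [0.7, -1.1, -4.6]
opening: 0.161
```

Request:
{"api": "servo_tool", "payload": {"motion": [{"fingers":1.0,"tx":0,"ty":0,"tz":0.0003,"rx":0,"ry":0,"rz":0},{"fingers":1.0,"tx":0,"ty":0,"tz":0.0006,"rx":0,"ry":0,"rz":0},{"fingers":1.0,"tx":0,"ty":0,"tz":0.0006,"rx":0,"ry":0,"rz":0}]}}

```text
clock: 19.1
eef_pos: [625.8, 186.8, 252.9]
ee_rot: [-2.182, -2.26, 0.0]
wrist_force: [-0.2, 0.1, -5.3]
opening: 0.162
```

Request:
{"api": "servo_tool", "payload": {"motion": [{"fingers":1.0,"tx":0,"ty":0,"tz":0.0003,"rx":0,"ry":0,"rz":0},{"fingers":1.0,"tx":0,"ty":0,"tz":0.0006,"rx":0,"ry":0,"rz":0},{"fingers":1.0,"tx":0,"ty":0,"tz":0.0006,"rx":0,"ry":0,"rz":0}]}}

```text
clock: 19.4
eef_pos: [625.8, 186.9, 252.5]
ee_rot: [2.182, 2.26, 0.0]
wrist_force: [-0.5, -0.1, -3.2]
opening: 0.165
```

Request:
{"api": "servo_tool", "payload": {"motion": [{"fingers":1.0,"tx":0,"ty":0,"tz":0.0003,"rx":0,"ry":0,"rz":0},{"fingers":1.0,"tx":0,"ty":0,"tz":0.0006,"rx":0,"ry":0,"rz":0},{"fingers":1.0,"tx":0,"ty":0,"tz":0.0006,"rx":0,"ry":0,"rz":0}]}}

```text
clock: 19.7
eef_pos: [625.8, 186.9, 252.5]
ee_rot: [2.182, 2.26, 0.001]
wrist_force: [-2.2, -0.5, 2.3]
opening: 0.167
```

```bash
python3 nxt.py
```

```text
19.7 [625.8 186.9 252.5] q [-0.06  0.63 -0.48  1.44  0.3   1.15 -0.55] F [-2.2  -0.46  2.27] op 0.167 jawaz 0.035 tilt [ 0.001 -0.    -1.   ]
```

Request:
{"api": "servo_tool", "payload": {"motion": [{"fingers":0.8,"tx":0,"ty":0,"tz":-0.0005,"rx":0,"ry":0,"rz":0},{"fingers":0.72,"tx":0,"ty":0,"tz":-0.0005,"rx":0,"ry":0,"rz":0},{"fingers":0.65,"tx":0,"ty":0,"tz":-0.0005,"rx":0,"ry":0,"rz":0},{"fingers":0.65,"tx":0,"ty":0,"tz":-0.001,"rx":0,"ry":0,"rz":0},{"fingers":0.65,"tx":0,"ty":0,"tz":-0.001,"rx":0,"ry":0,"rz":0}]}}

```text
clock: 20.2
eef_pos: [626.0, 187.0, 252.8]
ee_rot: [2.182, 2.26, 0.001]
wrist_force: [-0.7, 0.8, 0.7]
opening: 0.354
```

```bash
python3 nxt.py
```

```text
20.2 [626.  187.  252.8] q [-0.06  0.63 -0.48  1.44  0.3   1.15 -0.55] F [-0.74  0.78  0.71] op 0.354 jawaz 0.035 tilt [ 0.  0. -1.]
```

Request:
{"api": "servo_tool", "payload": {"motion": [{"fingers":0.65,"tx":0,"ty":0,"tz":-0.005,"rx":0,"ry":0,"rz":0},{"fingers":0.65,"tx":0,"ty":0,"tz":-0.015,"rx":0,"ry":0,"rz":0},{"fingers":0.65,"tx":0,"ty":0,"tz":-0.03,"rx":0,"ry":0,"rz":0},{"fingers":0.65,"tx":0,"ty":0,"tz":-0.05,"rx":0,"ry":0,"rz":0},{"fingers":0.65,"tx":0,"ty":0,"tz":-0.08,"rx":0,"ry":0,"rz":0},{"fingers":0.65,"tx":0,"ty":0,"tz":-0.11,"rx":0,"ry":0,"rz":0},{"fingers":0.65,"tx":0,"ty":0,"tz":-0.13,"rx":0,"ry":0,"rz":0},{"fingers":0.65,"tx":0,"ty":0,"tz":-0.13,"rx":0,"ry":0,"rz":0},{"fingers":0.65,"tx":0,"ty":0,"tz":-0.13,"rx":0,"ry":0,"rz":0},{"fingers":0.65,"tx":0,"ty":0,"tz":-0.13,"rx":0,"ry":0,"rz":0}]}}

```text
clock: 21.2
eef_pos: [625.2, 186.5, 381.3]
ee_rot: [-2.181, -2.259, 0.004]
wrist_force: [-0.0, -0.2, -0.6]
opening: 0.351
```

```bash
python3 nxt.py
python3 - <<'E'
from h import *
s=cam("side");save(s,"s7.png");c=cam("wrist");save(c,"w7.png")
a=cv2.resize(s["image"][140:200,290:420,::-1],None,fx=5,fy=5,interpolation=2)
b=cv2.resize(c["image"][140:240,250:467,::-1],None,fx=3,fy=3,interpolation=2)[:,:650]
o=np.vstack([a,b]);print(o.shape);cv2.imwrite("pics/c7.png",o)
E
```

```text
21.2 [625.2 186.5 381.3] q [-0.07  0.55 -0.5   1.22  0.26  1.44 -0.5 ] F [-0.04 -0.19 -0.62] op 0.351 jawaz 0.035 tilt [-0.002 -0.001 -1.   ]
(600, 650, 3)
```

View pics/c7.png

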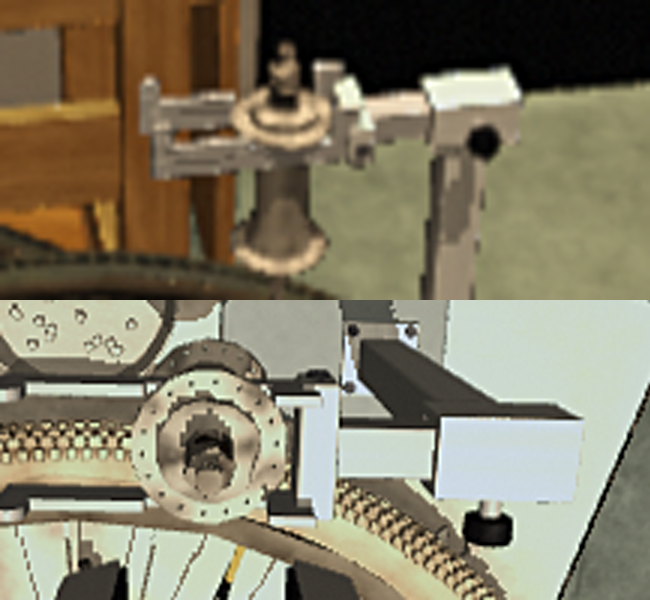

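The hub hangs upright in the seat next to the back stop. It is centred between the plates (flange centre ~(210,445) in the crop), and the gripper is clear of it.

```bash
python3 -c "
from cell import robot
print(robot.sign_off())"
```

```text
the job is handed in; nothing more can be done
None
```

The hub is in the seat of the pull-out rail, released and hanging upright. I handed the job in at about 21 s of the 51 s allowed; the sign-off gave no verdict.

- **Transfer:** I gripped the hub by its locknut and lifted it about 26 mm. I carried it out along the plain fork to about x = 176 mm in that stand's frame, then across and in over the other end stop.
- **Back stop:** I ran it back slowly until I felt the stop. The push built up from TCP x ≈ 627 mm and reached 4 N; the pictures had put it at 626 mm. I then backed off about 1.4 mm and lowered the hub into the seat.
- **Seat:** The hub came to rest 5.8 mm lower than on the plain rail, against a 6 mm deep seat. Its weight went onto the rail with the arm pressing about 2 N.
- **Last checks:** The final side and wrist pictures show the hub upright, centred between the plates and free of the gripper. The wrist force was near zero. I didn't measure the dish or tape again, but nothing went near them.
- **Disagreements:**
  - While gripping on the plain rail, the wrist read about 5.5 N upward. I didn't find the cause, but it went away on lifting.
  - The views differed by about 3 mm on the seat rail's sideways position. I used the wrist camera's value and felt no clear side contact.

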